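# Point out what to put away, and where

### The job

Show a helper what to tidy away and where it goes: with the fingertips straight above and a few centimetres off, point down at the square ink bottle, then at the rubber stamp, then into the open drawer of the small chest, staying for two full seconds each time. Finish still pointing into the drawer. Only point: touch and move nothing, and come down over none of the other things on the way.

Things in the scene. Their poses are not given: they have to be found in the camera images.
- ink_bottle: square glass ink bottle with a round black screw cap, 47 x 46 mm and 58 mm high, standing loose on the desk. Origin at the centre of its underside, z up. It, the stamp and the three small things below stand in any order at five places.
- bottle_top (a point): centre of the top of the ink bottle's cap, 58 mm above the desk; point at the bottle by coming above this point
- rubber_stamp: rubber stamp with a wooden block foot 25 x 48 mm, 17 mm high, and an upright turned red-brown wooden handle about 24 mm thick, 67 mm high in all, standing loose on the desk. Origin at the centre of its underside, z up.
- stamp_top (a point): top of the stamp's handle, on its axis, 67 mm above the desk; point at the stamp by coming above this point
- drawer_mouth (a point): middle of the mouth of the open drawer, at the height of the top edge of the drawer's front (106 mm above the desk), 34 mm behind the inner side of that front; point into the drawer by coming above this point. Its x axis points away from the drawer's front into the chest. The chest is wooden with two drawers, 150 x 182 x 124 mm, front roughly toward the robot, fixed to the desk; its top, 124 mm above the desk, begins 24 to 44 mm behind this point.
- chest_drawer1 (a joint): opening of the chest's upper drawer in m: 0 shut, 0.095 fully out; it starts 0.072 to 0.092 open. The lower drawer is shut and fixed.
- clip_tin: round brown tin 63 mm across and 24 mm high, loose; not to be pointed at. Origin at the centre of its underside.
- eraser: white eraser in a card sleeve, 21 x 44 x 12 mm, loose; not to be pointed at. Origin at the centre of its underside.
- binder_clip: black binder clip, 32 x 20 mm and 34 mm high with its wire handles up, loose; not to be pointed at. Origin at the centre of its underside.
Mind the look-alikes: they are no part of the job. Leave any white or yellow look-alike of the rubber_stamp alone.

How it is judged:
On the way, in this order (a step that is already met when the one before it is completed fails the run):
1. point at the ink bottle and stay (horizontal distance between the grasp point and bottle_top below 0.025 m and z of the grasp point in the frame of bottle_top between 0 and 0.11 m), for 1.5 s.
2. point at the rubber stamp and stay (horizontal distance between the grasp point and stamp_top below 0.025 m and z of the grasp point in the frame of stamp_top between 0 and 0.11 m), for 1.5 s.
3. point into the open drawer and stay (horizontal distance between the grasp point and drawer_mouth below 0.03 m and z of the grasp point in the frame of drawer_mouth between 0 and 0.11 m), for 1.5 s.
At the end, for the whole second after the job is handed in: The hand still points into the open drawer (grasp point within 30 mm sideways of the middle of its mouth and 0 to 110 mm above its top edge); bottle, stamp, tin, eraser, clip and drawer are within 6 mm of where they started (all of step 3 and distance of each of ink_bottle, rubber_stamp, clip_tin, eraser, binder_clip, drawer_mouth from where it was at the start of the episode below 0.006 m); the robot touches nothing.
It fails at once if the robot touches something (contact force between any of the fingers, the arm and anything else above 0.5 N).
It fails at once if the hand comes down over the round tin as if pointing at it (grasp point within 30 mm sideways and less than 60 mm above its top) (horizontal distance between the grasp point and clip_tin below 0.03 m and height (world z) of the grasp point below 0.084 m).
It fails at once if the hand comes down over the eraser as if pointing at it (grasp point within 30 mm sideways and less than 60 mm above its top) (horizontal distance between the grasp point and eraser below 0.03 m and height (world z) of the grasp point below 0.072 m).
It fails at once if the hand comes down over the binder clip as if pointing at it (grasp point within 30 mm sideways and less than 60 mm above its top) (horizontal distance between the grasp point and binder_clip below 0.03 m and height (world z) of the grasp point below 0.094 m).
It also fails if it takes over 54 s, if anything falls off the work surface, if the arm or the gripper's body presses on something with over 40 N, if the wrist force passes 120 N, or if a joint passes its speed limit or range.

### The arm

A 7-joint arm with a two-finger parallel gripper is mounted at the origin on a cart in front of the work surface, level with it; the furniture and walls round the work are solid. World frame = base frame: x ahead of the robot, y to its left, z up, the work surface at z = 0. Lengths are in m, angles in rad, forces in N, time in s.
With the tool pointing down it reaches from about 0.35 to 0.9 m from the base axis. Payload 7.2 kg.
Tool frame: the origin (TCP) lies between the finger pads; the fingertips stand 19 mm ahead of it and the grasp point (between the pads) is the TCP; z points along the fingers, y is the line along which they close (so a half turn about z gives the same grasp; the last joint's range is limited). The gripper opens to 88 mm and grips with 3 to 60 N. Pads are 20 mm wide; open, the fingers measure 115 mm over their backs; the gripper's body (75 mm by 178 mm) begins 61 mm behind the grasp point.
Start: joints at [1.057, 0.411, -0.013, 1.596, 0.006, 1.134, -0.082], TCP at [0.269, -0.564, 0.242] pointing down, gripper open.
Joint ranges: [-2.95, 2.95], [-0.29, 1.99], [-1.47, 1.44], [0.14, 2.54], [-1.03, 4.17], [0.13, 1.85], [-2.86, 2.86]. Speed limits (rad/s): [2.39, 2.39, 3.01, 3.01, 3.14, 3.14, 3.14].

### API

Orientations are given as a unit quaternion [x, y, z, w].
In Python, from cell import bot, cams, hand_in, models gives the robot as it stands.
- The arm moves only by the shell command python3 -m creep 'ROWS' [OPENING] [FORCE]. ROWS is JSON, a list of rows, each an object with "slide": the shift along the tool's x, y, z in cm, a list of three; "spin": the turn about the tool's z in rad. In form: [{"slide": [dx, dy, dz], "spin": spin}, ...]. A call has 1 to 8 rows; each row shifts and turns the commanded pose from where the row before left it, along the tool's axes as they then stand; what a row does not reach is not made up. A row lasts 1/10 s, in which the tool goes at most 50 mm and 8.59 degrees, less where a joint would pass 70% of its speed; a pose out of reach is approached as far as the arm can. A call with a gripper value outside its range is refused whole. OPENING is the finger opening in cm, from 0 to 8.78, set as the call begins (- or left out, the last holds). The fingers move at their own pace and stop on an object; FORCE is the grip in N (left out, the last holds). Time passes only in rows, so rows that do not move let the fingers close. It gives the time, the measured TCP pose, the force, the opening and the grip force at its end, in the units of the state.
- bot.state(): the state, without advancing time (a new reading comes with each control period).
- cams.camera(name): name is "side" or "top" or "wrist"; returns a dict with "img" (400x640x3 uint8, red, green, blue), "camera_matrix" (3x3 intrinsics, pixels), "D" ([k1, k2, p1, p2, k3] as OpenCV has them; the pictures are not rectified), "eye" and "orientation" of the camera in the world. Camera axes: x right, y up, looking along -z (the intrinsics and any distortion apply to the point x, -y, -z); pixel columns grow to the right and rows downward; lengths in m; the calibration is good to about 2 mm. A picture is of the moment at which its call begins. There is no depth.
- hand_in(): hands the job in; it is judged then, once.
Trained networks look in the newest picture that a camera, given by its name, has taken for a name from the list of things; names that differ only in an ending like _2 or _b are one class to them, and where a whole thing is asked for, a point or a joint stands for the part that bears it (a point fixed in the world has none). Each returns a list of dicts, best first, with "conf" (0 to 1); they miss things now and then, are a little off and sometimes report something else, mostly with a low value. They report only what shows in the picture. A call takes as long as a camera call. They do not tell look-alikes from the thing itself.
- models.find_in(name, camera): "location" ([x, y, z] in m, in world coordinates, good to about 4 mm: the middle of the surface that is visible of it).
- models.masks_of(name, camera): "mask" (400x640 bool, what is visible of it).
- models.spot_point(name, camera): "location" ([x, y, z] in m, in world coordinates, good to about 4 mm: a listed point, or the origin of a listed thing).
The state is a dict: "time": time; "joint_pos": joint angles; "qd": joint speeds; "joint_efforts": joint torques, N m; "tool_pos": TCP position; "eef_rot": TCP orientation; "force": force on the tool from outside, world axes, zero at the start; "wrist_torque": the same for the moment, N m; "opening": finger opening in m; "grip_force": force on a finger pad.
Only numpy, scipy, OpenCV 4.12 (cv2) and the standard library are available. Lean on these libraries where they do the work, as an engineer would, in place of code of your own. Each camera call takes 0.05 s, during which the arm holds its last target. There are 200 camera calls.

## Working session

There is one attempt and no reset: what is moved stays moved. The work goes in short steps, Python scripts to look and compute and a shell command to move; the robot and the scene stay as the last step left them, time stands still between calls to the robot, and variables do not carry over. Pictures are saved under pics/ and viewed, at most 10 in all, crops included, and the job is handed in when it is done.

```bash
mkdir -p pics; python3 - <<'E'
from cell import bot,cams,models
import cv2,numpy as np
s=bot.state();print(s['time'],s['tool_pos'],s['eef_rot'],s['opening'])
ims=[]
for c in('top','side'):
    d=cams.camera(c);cv2.imwrite(f'pics/{c}1.png',d['img'][:,:,::-1])
    print(c,d['eye'])
    for n in('bottle_top','stamp_top','drawer_mouth','clip_tin','eraser','binder_clip'):
        print(n,[(np.round(r['location'],3).tolist(),round(r['conf'],2)) for r in models.spot_point(n,c)])
E
```

```text
0.0 [ 0.26923323 -0.56351322  0.24082712] [ 9.75259185e-01  2.21063088e-01 -2.34443332e-04 -7.60847625e-04] 0.0877223790739307
top [0.40800592 0.10052175 1.01365321]
bottle_top [([0.55, 0.208, 0.059], 0.9), ([0.429, 0.159, -0.002], 0.2)]
stamp_top [([0.597, 0.109, 0.064], 0.79), ([0.363, 0.101, 0.066], 0.61), ([0.491, 0.09, 0.068], 0.56), ([0.426, 0.158, 0.068], 0.51)]
drawer_mouth [([0.552, 0.203, 0.0], 0.73), ([0.603, -0.082, 0.106], 0.66)]
clip_tin [([0.579, 0.345, -0.001], 0.84)]
eraser [([0.454, -0.137, 0.008], 0.62)]
binder_clip [([0.442, 0.286, -0.001], 0.53)]
side [0.28432469 0.69051076 0.66924156]
bottle_top [([0.554, 0.204, 0.058], 0.55)]
stamp_top [([0.593, 0.109, 0.064], 0.71), ([0.43, 0.159, 0.07], 0.63), ([0.364, 0.104, 0.068], 0.58)]
drawer_mouth [([0.602, -0.081, 0.109], 0.68)]
clip_tin [([0.577, 0.341, 0.001], 0.9)]
eraser [([0.457, -0.139, -0.003], 0.65)]
binder_clip [([0.441, 0.291, 0.001], 0.44)]
```

View pics/top1.png

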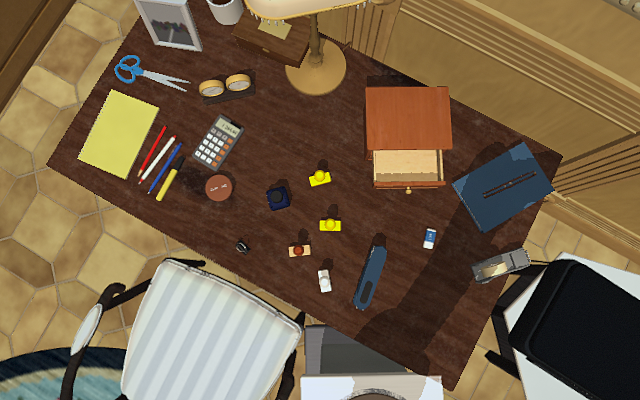

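View pics/side1.png

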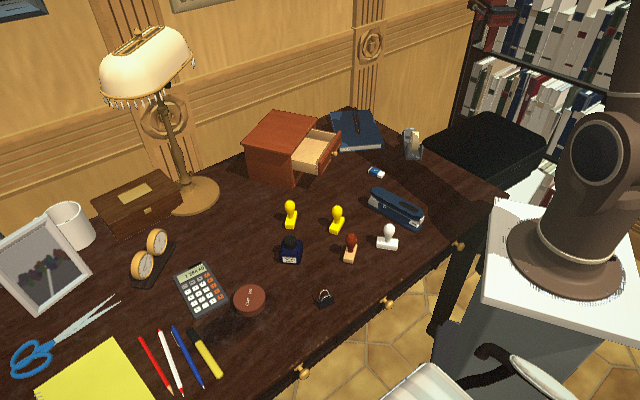

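Top view: four stamps stand at (320,178) yellow, (330,225) yellow, (324,281) white and (299,251) red-brown. The last fits the description, at about (0.43, 0.159). The bottle is at (278,197), the tin at (218,187), the clip at (241,246), the eraser at (429,238) and the open drawer at (408,165). I'll confirm the stamp in a crop and start moving high up.

```bash
python3 -c "
import cv2
i=cv2.imread('pics/top1.png')[150:310,200:380];cv2.imwrite('pics/crop.png',cv2.resize(i,None,fx=3.5,fy=3.5,interpolation=2))"
python3 -m creep '[{"slide":[1,-1,0],"spin":0},{"slide":[2,-2,0],"spin":0},{"slide":[3,-3,0],"spin":0},{"slide":[3,-3,0],"spin":0},{"slide":[3,-3,0],"spin":0},{"slide":[3,-3,0],"spin":0},{"slide":[3,-3,0],"spin":0},{"slide":[3,-3,0],"spin":0}]' 2
```

```text
time: 1.5
tool_pos: [0.3686, -0.2813, 0.2419]
eef_rot: [0.975, 0.221, 0.0, 0.0]
force: [0.9, 0.2, 0.6]
opening: 0.027
grip_force: 0.0
```

View pics/crop.png

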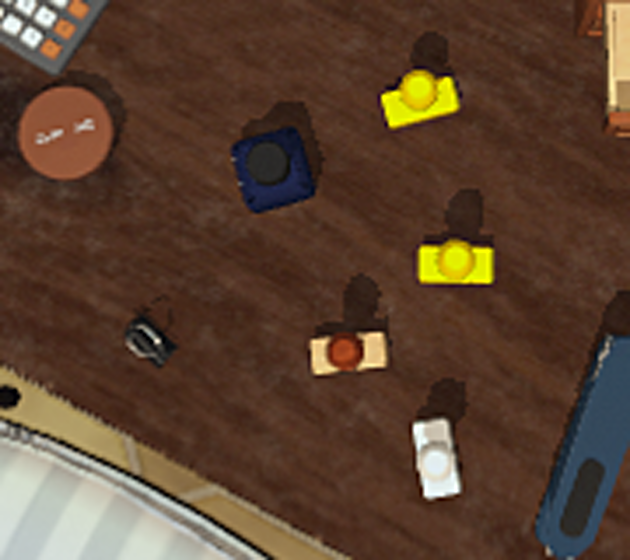

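The crop confirms it: the red-brown handle on a light wood foot, at crop (345,352), is the rubber stamp. The other stamps are yellow and white. The square blue-black bottle is at crop (270,165).

```bash
python3 -m creep '[{"slide":[3,-3,0],"spin":0},{"slide":[3,-3,0],"spin":0},{"slide":[3,-3,0],"spin":0},{"slide":[3,-3,0],"spin":0},{"slide":[3,-3,0],"spin":0},{"slide":[3,-3,0],"spin":0},{"slide":[3,-3,0],"spin":0},{"slide":[3,-3,0],"spin":0}]'
python3 -m creep '[{"slide":[3,-3,0],"spin":0},{"slide":[3,-3,0],"spin":0},{"slide":[2,-2,0],"spin":0},{"slide":[1,-1,0],"spin":0},{"slide":[0,0,0],"spin":0},{"slide":[0,0,0],"spin":0}]'
```

```text
time: 2.3
tool_pos: [0.4811, 0.0385, 0.2419]
eef_rot: [0.975, 0.221, 0.0, 0.0]
force: [1.8, 0.3, 1.1]
opening: 0.0202
grip_force: 0.0
time: 2.9
tool_pos: [0.5233, 0.1549, 0.2414]
eef_rot: [0.975, 0.221, -0.0, 0.001]
force: [0.8, -0.2, 0.5]
opening: 0.02
grip_force: 0.0
```

```bash
python3 -m creep '[{"slide":[2.4,-1.7,0],"spin":0},{"slide":[2.4,-1.7,1],"spin":0},{"slide":[0,0,2.5],"spin":0},{"slide":[0,0,3],"spin":0},{"slide":[0,0,2.5],"spin":0},{"slide":[0,0,1.5],"spin":0},{"slide":[0,0,0.7],"spin":0},{"slide":[0,0,0],"spin":0}]'
python3 - <<'E'
from cell import bot,cams,models
import cv2,numpy as np
d=cams.camera('wrist');cv2.imwrite('pics/wrist1.png',d['img'][:,:,::-1])
print(bot.state()['tool_pos'])
d=cams.camera('side');cv2.imwrite('pics/side2.png',d['img'][:,:,::-1])
for c in('wrist','side'):
  for n in('bottle_top','stamp_top'):
    print(c,n,[(np.round(r['location'],3).tolist(),round(r['conf'],2)) for r in models.spot_point(n,c)])
E
```

```text
time: 3.7
tool_pos: [0.5525, 0.2065, 0.1294]
eef_rot: [0.975, 0.221, -0.0, 0.0]
force: [0.8, 1.0, 0.5]
opening: 0.0202
grip_force: 0.0
[0.55291504 0.20702073 0.1302775 ]
wrist bottle_top [([0.552, 0.208, 0.058], 0.77)]
wrist stamp_top [([0.427, 0.155, 0.064], 0.82), ([0.599, 0.111, 0.069], 0.78)]
side bottle_top [([0.552, 0.202, 0.059], 0.59)]
side stamp_top [([0.485, 0.089, 0.066], 0.8), ([0.361, 0.104, 0.072], 0.76), ([0.433, 0.157, 0.069], 0.73)]
```

View pics/side2.png

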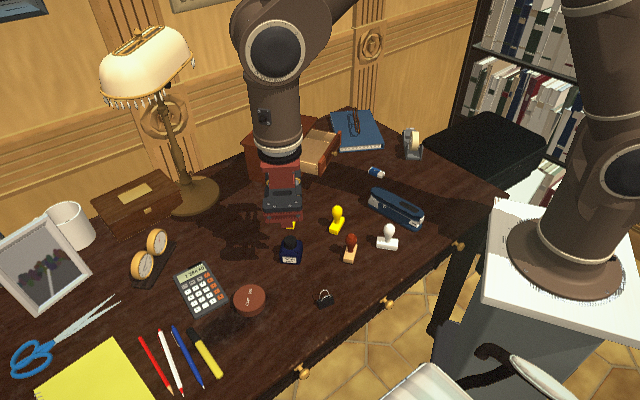

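The hand hangs over the bottle at (291,248), and the fresh readings agree. I'll hold for two seconds, then go to the stamp.

```bash

python3 -m creep '[{"slide":[0,0,0],"spin":0},{"slide":[0,0,0],"spin":0},{"slide":[0,0,0],"spin":0},{"slide":[0,0,0],"spin":0},{"slide":[0,0,0],"spin":0},{"slide":[0,0,0],"spin":0},{"slide":[0,0,0],"spin":0},{"slide":[0,0,0],"spin":0}]' >/dev/null
python3 -m creep '[{"slide":[0,0,0],"spin":0},{"slide":[0,0,0],"spin":0},{"slide":[0,0,0],"spin":0},{"slide":[0,0,0],"spin":0},{"slide":[0,0,0],"spin":0},{"slide":[0,0,0],"spin":0},{"slide":[0,0,0],"spin":0},{"slide":[0,0,0],"spin":0}]' >/dev/null
python3 -m creep '[{"slide":[0,0,0],"spin":0},{"slide":[0,0,0],"spin":0},{"slide":[0,0,0],"spin":0},{"slide":[0,0,0],"spin":0},{"slide":[0,0,0],"spin":0},{"slide":[0,0,0],"spin":0},{"slide":[0,0,0],"spin":0},{"slide":[0,0,0],"spin":0}]'
python3 -m creep '[{"slide":[0,0,-2],"spin":0},{"slide":[-1.6,-0.1,-2],"spin":0},{"slide":[-2.5,-0.2,0],"spin":0},{"slide":[-2.5,-0.2,0],"spin":0},{"slide":[-2.5,-0.1,0],"spin":0},{"slide":[-2.5,-0.1,0],"spin":0},{"slide":[-1.6,-0.1,1.5],"spin":0},{"slide":[0,0,2],"spin":0}]'
python3 -m creep '[{"slide":[0,0,0],"spin":0},{"slide":[0,0,0],"spin":0},{"slide":[0,0,0],"spin":0},{"slide":[0,0,0],"spin":0},{"slide":[0,0,0],"spin":0},{"slide":[0,0,0],"spin":0},{"slide":[0,0,0],"spin":0},{"slide":[0,0,0],"spin":0}]'
python3 - <<'E'
from cell import bot,cams,models
import numpy as np
for c in('wrist','top'):
  cams.camera(c)
  for n in('stamp_top','drawer_mouth'):
    print(c,n,[(np.round(r['location'],3).tolist(),round(r['conf'],2)) for r in models.spot_point(n,c)])
E
```

```text
time: 6.4
tool_pos: [0.5525, 0.2075, 0.1296]
eef_rot: [0.975, 0.221, -0.0, 0.0]
force: [0.9, -0.6, -0.7]
opening: 0.0199
grip_force: 0.0
time: 7.2
tool_pos: [0.4289, 0.157, 0.1352]
eef_rot: [0.975, 0.221, 0.001, 0.001]
force: [0.6, -0.4, -0.8]
opening: 0.0198
grip_force: 0.0
time: 8.0
tool_pos: [0.43, 0.1578, 0.1347]
eef_rot: [0.975, 0.221, 0.0, 0.0]
force: [0.1, 0.1, 0.0]
opening: 0.0201
grip_force: 0.0
wrist stamp_top [([0.429, 0.158, 0.065], 0.76), ([0.487, 0.089, 0.067], 0.74), ([0.597, 0.11, 0.068], 0.57)]
wrist drawer_mouth []
top stamp_top [([0.49, 0.088, 0.065], 0.62), ([0.601, 0.109, 0.065], 0.57)]
top drawer_mouth [([0.6, -0.079, 0.101], 0.93)]
```

```bash

python3 -m creep '[{"slide":[0,0,0],"spin":0},{"slide":[0,0,0],"spin":0},{"slide":[0,0,0],"spin":0},{"slide":[0,0,0],"spin":0},{"slide":[0,0,0],"spin":0},{"slide":[0,0,0],"spin":0},{"slide":[0,0,0],"spin":0},{"slide":[0,0,0],"spin":0}]' >/dev/null
python3 -m creep '[{"slide":[0,0,0],"spin":0},{"slide":[0,0,0],"spin":0},{"slide":[0,0,0],"spin":0},{"slide":[0,0,0],"spin":0},{"slide":[0,0,0],"spin":0},{"slide":[0,0,0],"spin":0},{"slide":[0,0,0],"spin":0},{"slide":[0,0,0],"spin":0}]'
python3 -m creep '[{"slide":[0,0,-2],"spin":0},{"slide":[0,0,-3],"spin":0},{"slide":[0.4,2,-3],"spin":0},{"slide":[0.6,3.5,-1],"spin":0},{"slide":[0.6,3.5,0],"spin":0},{"slide":[0.6,3.5,0],"spin":0},{"slide":[0.6,3.5,0],"spin":0},{"slide":[0.6,3.5,0],"spin":0}]'
python3 -m creep '[{"slide":[0.6,3.5,0],"spin":0},{"slide":[0.6,3,0],"spin":0},{"slide":[0.4,2,0],"spin":0},{"slide":[0.2,1,0],"spin":0},{"slide":[0,0,0],"spin":0},{"slide":[0,0,0],"spin":0}]'
python3 - <<'E'
from cell import bot,cams,models
import numpy as np,cv2
for c in('wrist','side'):
  d=cams.camera(c);cv2.imwrite(f'pics/{c}3.png',d['img'][:,:,::-1])
  print(c,[(np.round(r['location'],3).tolist(),round(r['conf'],2)) for r in models.spot_point('drawer_mouth',c)])
E
```

```text
time: 9.9
tool_pos: [0.43, 0.1578, 0.1346]
eef_rot: [0.975, 0.221, 0.0, 0.0]
force: [-0.6, -0.2, -0.4]
opening: 0.0203
grip_force: 0.0
time: 10.7
tool_pos: [0.5454, -0.0048, 0.2247]
eef_rot: [0.975, 0.221, 0.0, 0.0]
force: [-0.5, 0.7, -0.6]
opening: 0.0199
grip_force: 0.0
time: 11.3
tool_pos: [0.6014, -0.0802, 0.2245]
eef_rot: [0.975, 0.222, -0.0, -0.0]
force: [1.0, 0.3, 0.4]
opening: 0.02
grip_force: 0.0
wrist [([0.605, -0.083, 0.111], 0.71), ([0.428, 0.161, 0.066], 0.16)]
side [([0.604, -0.079, 0.109], 0.74)]
```

View pics/side3.png

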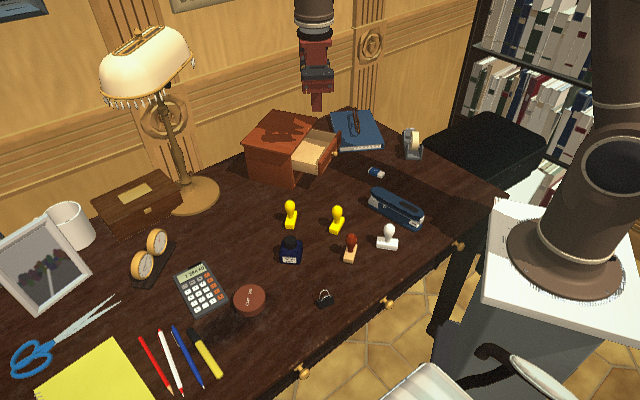

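The fingers at (317,100) are right above the open drawer at (313,150), and nothing has moved. I'll go down 6 cm, which leaves the tips about 4 cm above the drawer front, and hold.

```bash

python3 -m creep '[{"slide":[0,0,1],"spin":0},{"slide":[0,0,2],"spin":0},{"slide":[0,0,2],"spin":0},{"slide":[0,0,1],"spin":0},{"slide":[0,0,0],"spin":0},{"slide":[0,0,0],"spin":0},{"slide":[0,0,0],"spin":0},{"slide":[0,0,0],"spin":0}]'
python3 -m creep '[{"slide":[0,0,0],"spin":0},{"slide":[0,0,0],"spin":0},{"slide":[0,0,0],"spin":0},{"slide":[0,0,0],"spin":0},{"slide":[0,0,0],"spin":0},{"slide":[0,0,0],"spin":0},{"slide":[0,0,0],"spin":0},{"slide":[0,0,0],"spin":0}]' >/dev/null
python3 -m creep '[{"slide":[0,0,0],"spin":0},{"slide":[0,0,0],"spin":0},{"slide":[0,0,0],"spin":0},{"slide":[0,0,0],"spin":0},{"slide":[0,0,0],"spin":0},{"slide":[0,0,0],"spin":0},{"slide":[0,0,0],"spin":0},{"slide":[0,0,0],"spin":0}]' >/dev/null
python3 -m creep '[{"slide":[0,0,0],"spin":0},{"slide":[0,0,0],"spin":0},{"slide":[0,0,0],"spin":0},{"slide":[0,0,0],"spin":0},{"slide":[0,0,0],"spin":0},{"slide":[0,0,0],"spin":0},{"slide":[0,0,0],"spin":0},{"slide":[0,0,0],"spin":0}]'
python3 -c "
from cell import hand_in
print(hand_in())"
```

```text
time: 12.3
tool_pos: [0.6024, -0.0814, 0.1656]
eef_rot: [0.975, 0.221, 0.001, 0.0]
force: [-0.6, 0.5, 0.0]
opening: 0.0199
grip_force: 0.0
time: 14.7
tool_pos: [0.6019, -0.0814, 0.1646]
eef_rot: [0.975, 0.221, 0.0, 0.0]
force: [0.3, 0.3, 0.1]
opening: 0.02
grip_force: 0.0
the job is handed in; nothing more can be done
None
```

The arm pointed at the ink bottle, then the red-brown stamp, then into the open drawer, at least two seconds each. I handed it in still pointing there at 14.7 s, with no sign of contact; the hand-in returned no verdict.

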